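# Clip the specimen box shut for the trip home

### The arm

A 6-joint arm with a two-finger parallel gripper is mounted at the origin on the work surface. World frame = base frame: x ahead of the robot, y to its left, z up, the work surface at z = 0. Lengths are in m, angles in rad, forces in N, time in s.
With the tool pointing down it reaches from about 0.325 to 0.775 m from the base axis. Payload 9.3 kg.
Tool frame: the origin (TCP) lies midway between the tips of the shut fingers; the grasp point (between the pads) lies 19 mm behind it; z points along the fingers, y is the direction in which the jaws open and shut (so a half turn about z gives the same grasp; the last joint's range is limited). The gripper opens to 85 mm and grips with 20 to 120 N. Pads are 22 mm wide; open, the fingers measure 114 mm over their backs; the gripper's body (76 mm by 85 mm) begins 54 mm behind the grasp point. The pads swing forward as they close: fully open they stand 13 mm farther back than shut.
Start: joints at [1.007, 0.259, 0.021, 1.334, 0, 1.418], TCP at [0.22, 0.504, 0.231] pointing down, gripper open.
Joint ranges: [-3.04, 3.04], [-0.91, 1.82], [-1.04, 1.36], [-1.92, 1.95], [-1.52, 1.45], [-3.14, 3.14]. Speed limits (rad/s): [2.22, 2.22, 2.79, 3.14, 3.14, 3.14].

### API

Orientations are given as [roll, pitch, yaw] about the fixed x, y, z axes, in that order (R = Rz(yaw) Ry(pitch) Rx(roll)).
In Python, from workcell import * gives the robot as it stands. The module is installed in compiled form; this text tells all that it offers.
- The arm moves only by the tool arm_command, never from a script. Its argument "series" is a list of rows, each a list of 3 entries, a list of its own where there are three numbers: the closure, from 0 (fully open) to 1 (shut), then the shift along the tool's x, y, z in units of 0.12 m (1.0 is 0.12 m), then the turn, a rotation vector about the tool's x, y, z in units of 120 degrees (1.0 is 120 degrees). In form: [[grip, [dx, dy, dz], [ax, ay, az]], ...]. A call has 1 to 10 rows; each row is the pose to reach, as a shift and turn from the pose commanded when the call began, along the tool's axes at that moment; what a row does not reach only later rows make up. A row lasts 1/8 s, in which the tool goes at most 62.5 mm and 10.7 degrees, less where a joint would pass 70% of its speed; a pose out of reach is approached as far as the arm can. A call with a number of a shift or a turn outside -1 to 1 is refused whole. A call with a gripper value outside its range is refused whole. The fingers move at their own pace and stop on an object; "newtons" is the grip in N (left out, the last holds). Time passes only in rows, so rows that repeat a pose let the fingers close. It gives the time, the measured TCP pose, the force and the opening at its end, in the units of the state.
- state(): the state, without advancing time (a new reading comes with each control period).
- grab_frame(name): name is "scene" or "top" or "wrist"; returns the picture (420x560x3 uint8, red, green, blue); there is no depth.
- get_calibration(name): a dict with "fx", "fy", "cx", "cy" (pixels), "xyz" and "attitude" of the camera in the world; the wrist camera has in their place "tool_from_camera" (4x4, takes a point from camera to tool coordinates, whose origin is the TCP and whose axes are the flange's). Camera axes: x right, y up, looking along -z (the intrinsics and any distortion apply to the point x, -y, -z); pixel columns grow to the right and rows downward; lengths in m; the calibration is good to about 2 mm. A picture is of the moment at which its call begins: read the wrist's pose just before it. get_calibration takes no time and is no camera call.
- close_job(): hands the job in, once; it reports no verdict.
The state is a dict: "t": time; "joints": joint angles; "joint_velocities": joint speeds; "joint_efforts": joint torques, N m; "ee_pos": TCP position; "tool_rot": TCP orientation; "contact_force": force on the tool from outside, world axes, zero at the start; "torque": the same for the moment, N m; "finger_gap": opening from 0.0 (shut) to 1.0 (fully open).
Only numpy, scipy, OpenCV 4.12 (cv2) and the standard library are available. Lean on these libraries where they do the work, as an engineer would, in place of code of your own. Each camera call takes 0.05 s, during which the arm holds its last target. There are 200 camera calls.

### The job

The specimen box in the bench tray is to go back to shore: press its lid fully home in the seal, then fold the four clips on the lid's edge down round the rim until each one has snapped shut and lies flat against the box. The old plastic cracks easily, so feel for the snap and never push on the lid, clips or box with more than about 35 N. Leave the box standing in its tray and the beaker, bottle and tube rack where they are.

Things in the scene. Friction and masses are not known exactly. Their poses are not given: they have to be found in the camera images.
- specimen_box: Clear flat clip-lock box of sample jars, 124 mm (its x) by 184 mm (its y), 66 mm high to the rim, a small ledge round it 8 mm below the rim. Origin: centre of its underside, z up; at yaw 0 its -x side faces the robot, +y is the robot's left. About 1 kg; it stands loose on the tray's floor and may slide several mm, then stop, when a clip is pushed.
- tray: Shallow white tray, 144 x 204 mm, walls 22 mm high, floor 4 mm thick, screwed to the bench; origin: centre of its underside, same axes as the box within about 1 degree. The box has some 6 mm play in it each way.
- lid_left_end (a point): Point on the flat top of the pale blue lid (142 x 202 mm, 4 mm thick, a 13 mm border and a thin panel that flexes 1 mm per 8 N), on its long middle line, 70 mm towards the box's +y from the lid's centre: press here. 70 mm above the box's origin when this end is home. At the start the lid is askew in its seal, 3.5 to 5.5 mm proud in the middle and tilted up to 0.022 rad along y.
- lid_right_end (a point): The same 70 mm towards the box's -y, near the lid's other end; also 70 mm above the box's origin when home. The seal is stiff: it gives at 8 to 13 N pressed at an end, stays where it is pushed, and home is a hard stop. Pressing one end may leave the other proud.
- clip_near (a joint): Clip on the box's -x side. 0: hanging down flat against the box, shut; 1.57: straight out level; more: pointing up. Starts at 1.1 to 2.2. Its catch rides over the ledge some 0.2 rad before shut (5 to 10 N, pushed level 22 mm below the hinge), then it snaps to 0 and stays, against a hard stop. Not snapped, it springs back. With the lid not home the catch jams at about 0.5.
- clip_near_hinge (a point): Middle of that clip's hinge line on the lid's edge, 72.5 mm from the lid's centre towards the box's -x (long side), 68 mm above the box's origin with the lid home. Axes as the lid's. The clip is a flat flap 70 mm wide, 28 mm long from the hinge, 2.5 mm thick, pale blue; it swings outwards and up; shut, its outer face is 1.5 mm outside the hinge line.
- clip_far (a joint): Clip on the box's +x side. 0: hanging down flat against the box, shut; 1.57: straight out level; more: pointing up. Starts at 1.1 to 2.2. Its catch rides over the ledge some 0.2 rad before shut (5 to 10 N, pushed level 22 mm below the hinge), then it snaps to 0 and stays, against a hard stop. Not snapped, it springs back. With the lid not home the catch jams at about 0.5.
- clip_far_hinge (a point): Middle of that clip's hinge line on the lid's edge, 72.5 mm from the lid's centre towards the box's +x (long side), 68 mm above the box's origin with the lid home. Axes as the lid's. The clip is a flat flap 70 mm wide, 28 mm long from the hinge, 2.5 mm thick, pale blue; it swings outwards and up; shut, its outer face is 1.5 mm outside the hinge line.
- clip_left (a joint): Clip on the box's +y side. 0: hanging down flat against the box, shut; 1.57: straight out level; more: pointing up. Starts at 1.1 to 2.2. Its catch rides over the ledge some 0.2 rad before shut (5 to 10 N, pushed level 22 mm below the hinge), then it snaps to 0 and stays, against a hard stop. Not snapped, it springs back. With the lid not home the catch jams at about 0.5.
- clip_left_hinge (a point): Middle of that clip's hinge line on the lid's edge, 102.5 mm from the lid's centre towards the box's +y (short side), 68 mm above the box's origin with the lid home. Axes as the lid's. The clip is a flat flap 52 mm wide, 28 mm long from the hinge, 2.5 mm thick, pale blue; it swings outwards and up; shut, its outer face is 1.5 mm outside the hinge line.
- clip_right (a joint): Clip on the box's -y side. 0: hanging down flat against the box, shut; 1.57: straight out level; more: pointing up. Starts at 1.1 to 2.2. Its catch rides over the ledge some 0.2 rad before shut (5 to 10 N, pushed level 22 mm below the hinge), then it snaps to 0 and stays, against a hard stop. Not snapped, it springs back. With the lid not home the catch jams at about 0.5.
- clip_right_hinge (a point): Middle of that clip's hinge line on the lid's edge, 102.5 mm from the lid's centre towards the box's -y (short side), 68 mm above the box's origin with the lid home. Axes as the lid's. The clip is a flat flap 52 mm wide, 28 mm long from the hinge, 2.5 mm thick, pale blue; it swings outwards and up; shut, its outer face is 1.5 mm outside the hinge line.
- beaker: Clear plastic beaker, 92 mm wide and 115 mm high, standing on the bench; origin at the centre of its foot. Bystander.
- sample_bottle: White sample bottle with a red screw cap, 62 mm wide and 100 mm high; origin at the centre of its foot. Bystander.
- tube_rack: White tube rack with four capped tubes, 68 x 108 mm, 84 mm high; origin at the centre of its foot. Bystander.
Not all that is in view belongs to the job. Leave any brown look-alike of the specimen_box alone. There is more than one size of the tray; the one meant has the size given above.

How it is judged:
On the way:
1. both ends of the lid are pressed home on the box (z of each of lid_left_end, lid_right_end in the frame of specimen_box below 0.0715 m), for 0.2 s.
At the end, for the whole second after the job is handed in: Both ends of the lid are home (within 1.5 mm), all four clips are snapped shut (within 0.06 rad of flat), and the box stands upright and still in its tray (within 14 mm of its middle) (all of step 1 and value of joint each of clip_near, clip_far, clip_left, clip_right below 0.06 rad and horizontal distance between specimen_box and tray below 0.014 m and angle between specimen_box's own z axis and vertical below 0.05 rad and linear speed of specimen_box below 0.01 m/s); the robot touches nothing.
It fails at once if the box, its lid or a clip is pushed with more than 35 N (contact force between any of the fingers, the arm and specimen_box above 35 N).
It fails at once if the beaker, bottle or tube rack is shifted by more than 20 mm or tipped (distance of any of beaker, sample_bottle, tube_rack from where it was at the start of the episode above 0.02 m or angle between any of beaker, sample_bottle, tube_rack's own z axis and vertical above 0.3 rad).
It also fails if it takes over 72 s, if anything falls off the work surface, if the arm or the gripper's body presses on something with over 40 N, if the wrist force passes 120 N, or if a joint passes its speed limit or range.

## Working session

There is one attempt and no reset: what is moved stays moved. The work goes in short steps, Python scripts to look and compute and a tool call to move; the robot and the scene stay as the last step left them, time stands still between calls to the robot, and variables do not carry over. Pictures are saved under pics/ and viewed, about 8 in all and at most 12, crops included, and the job is handed in when it is done.

Besides the shell and the picture viewer there is one more tool, called as a command line: name --argument value ..., lists and objects as JSON in quotes. arm_command: Moves the arm, as the interface text tells. Shifts and turns lie within -1 to 1; 1 stands for 0.12 m of shift or 120 degrees of turn. Its arguments: {"type":"object","properties":{"series":{"type":"array"},"newtons":{"type":"number"}},"required":["series"]}

```bash
mkdir -p pics; python3 - <<'E'
from workcell import *
import cv2,numpy as np
s=state();print(s)
for n in("scene","top"):
    print(n,get_calibration(n))
    cv2.imwrite(f"pics/{n}0.png",cv2.cvtColor(grab_frame(n),cv2.COLOR_RGB2BGR))
print(get_calibration("wrist"))
a=cv2.imread("pics/scene0.png");b=cv2.imread("pics/top0.png")
cv2.imwrite("pics/top0x.png",cv2.resize(b,(800,600),interpolation=cv2.INTER_CUBIC))
E
```

```text
{'t': 0.0, 'joints': array([1.00741613e+00, 2.59179620e-01, 2.07106062e-02, 1.33372963e+00,
       1.31005231e-05, 1.41818157e+00]), 'joint_velocities': array([-0.00100068,  0.00188764,  0.00088724, -0.00014673, -0.0002374 ,
        0.00140457]), 'joint_efforts': array([-1.10061264e-03, -5.55643594e+01,  3.44534004e+01,  1.36320663e-02,
       -1.69450595e-04,  5.17947541e-06]), 'ee_pos': array([0.21945853, 0.50397455, 0.23065289]), 'tool_rot': array([-3.14020862e+00, -2.26133332e-04,  2.73082705e+00]), 'contact_force': array([ 0.34879257,  0.07767315, -0.02302296]), 'torque': array([0.04205576, 0.01254911, 0.01122208]), 'finger_gap': 1.0012773679467475}
scene {'fx': 488.1999130620061, 'fy': 488.1999130620061, 'cx': 278.3918786387139, 'cy': 201.78408354964313, 'xyz': array([1.01896124, 0.6497269 , 0.86511968]), 'attitude': array([ 0.78238295, -0.01451153,  2.56041557])}
top {'fx': 463.11071589462495, 'fy': 463.11071589462495, 'cx': 281.30796276970165, 'cy': 203.77028764516774, 'xyz': array([ 0.48470768, -0.00998019,  1.34857121]), 'attitude': array([ 0.06613433,  0.02102049, -1.56497255])}
{'fx': 313.2843815880578, 'fy': 313.2843815880578, 'cx': 273.4203276595594, 'cy': 199.38191544506628, 'tool_from_camera': array([[ 6.23668004e-04,  9.53946008e-01,  2.99977707e-01,
         7.71540467e-02],
       [ 9.99999715e-01, -4.67101229e-04, -5.93639024e-04,
         2.70793170e-04],
       [-4.26179621e-04,  2.99977992e-01, -9.53946027e-01,
        -1.42596444e-01],
       [ 0.00000000e+00,  0.00000000e+00,  0.00000000e+00,
         1.00000000e+00]])}
```

View pics/top0x.png

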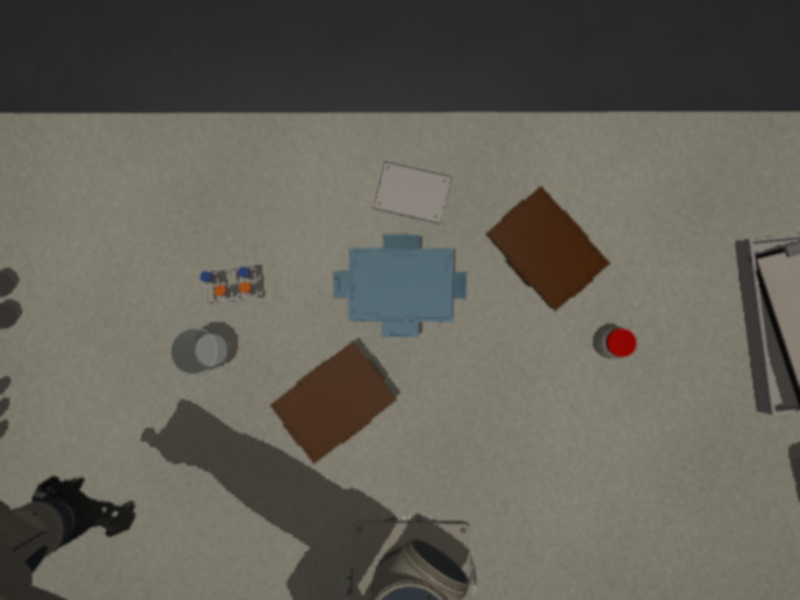

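View pics/scene0.png

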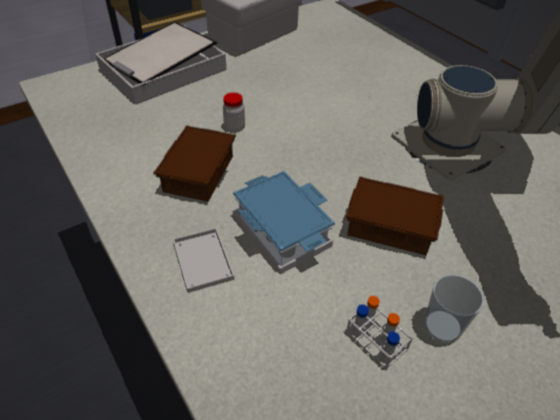

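Top picture (800-px scale): candidates are the pale blue box in its tray (402,285), brown look-alikes (335,400) and (548,248), and an empty small tray (413,192). The blue one is the box I want. Bystanders: rack (235,283), beaker (205,348), bottle (620,342). Next is a close crop, with lid corners found by colour.

```bash
cat > h.py <<'E'
from workcell import *
import cv2,numpy as np
from scipy.spatial.transform import Rotation as R
def cam(n,s=None):
    c=get_calibration(n)
    if n=="wrist":
        T=np.eye(4);T[:3,:3]=R.from_euler('xyz',s['tool_rot']).as_matrix();T[:3,3]=s['ee_pos'];T=T@c['tool_from_camera']
    else:
        T=np.eye(4);T[:3,:3]=R.from_euler('xyz',c['attitude']).as_matrix();T[:3,3]=c['xyz']
    return c,T
def ray(c,T,u,v,z):
    d=T[:3,:3]@np.array([(u-c['cx'])/c['fx'],-(v-c['cy'])/c['fy'],-1]);return T[:3,3]+d*(z-T[2,3])/d[2]
def proj(c,T,p):
    q=T[:3,:3].T@(np.asarray(p)-T[:3,3]);return c['cx']+c['fx']*q[0]/-q[2],c['cy']-c['fy']*q[1]/-q[2]
def go(dst,yaw=None,rot=None):
    "numbers for arm_command: shift (0.12 m units) and turn (120 deg units) from the current pose"
    s=state();A=R.from_euler('xyz',s['tool_rot']);B=rot if rot is not None else R.from_euler('xyz',[np.pi,0,yaw])
    return np.round(A.inv().apply(np.array(dst)-s['ee_pos'])/.12,3),np.round((A.inv()*B).as_rotvec()/np.radians(120),3)
E
python3 - <<'E'
from h import *
b=cv2.imread("pics/top0.png");a=cv2.imread("pics/scene0.png")
hsv=cv2.cvtColor(b,cv2.COLOR_BGR2HSV)
m=cv2.inRange(hsv,(95,60,50),(115,255,255));m[:150]=0;m[260:]=0;m[:,:220]=0;m[:,340:]=0
mo=cv2.morphologyEx(m,cv2.MORPH_OPEN,np.ones((41,41)))
c,T=cam("top")
r=cv2.minAreaRect(np.argwhere(mo)[:,::-1].astype(np.float32));print(r)
P=[ray(c,T,u,v,.078) for u,v in cv2.boxPoints(r)];P=np.array(P)[:,:2];print(P.round(4),P.mean(0))
for i in range(4):
    d=P[(i+1)%4]-P[i];print(np.linalg.norm(d),np.degrees(np.arctan2(d[1],d[0])))
for n,u,v,z in(("rack",235,283,.084),("beaker",211,350,.115),("bottle",621,342,.1)):print(n,ray(c,T,u*.7,v*.7,z).round(3))
t=cv2.resize(b[150:250,215:345],None,fx=4,fy=4,interpolation=cv2.INTER_CUBIC)
t2=cv2.resize(a[160:275,220:345],(520,478),interpolation=cv2.INTER_CUBIC)
o=np.zeros((478,1040,3),np.uint8);o[:400,:520]=t;o[:,520:]=t2
cv2.imwrite("pics/crop0.png",cv2.resize(o,(800,368),interpolation=cv2.INTER_AREA))
E
```

```text
((280.5, 199.0), (48.0, 69.0), 90.0)
[[ 0.648   0.1154]
 [ 0.6486 -0.0752]
 [ 0.5164 -0.0754]
 [ 0.5154  0.1139]] [0.58209456 0.01967275]
0.19060353832201368 -89.82153801130454
0.13227754660270474 -179.94143197832847
0.18929793248718746 90.304003532733
0.13269602171209585 0.6228842255060663
rack [0.583 0.339 0.084]
beaker [0.454 0.373 0.115]
bottle [ 0.474 -0.393  0.1  ]
```

View pics/crop0.png

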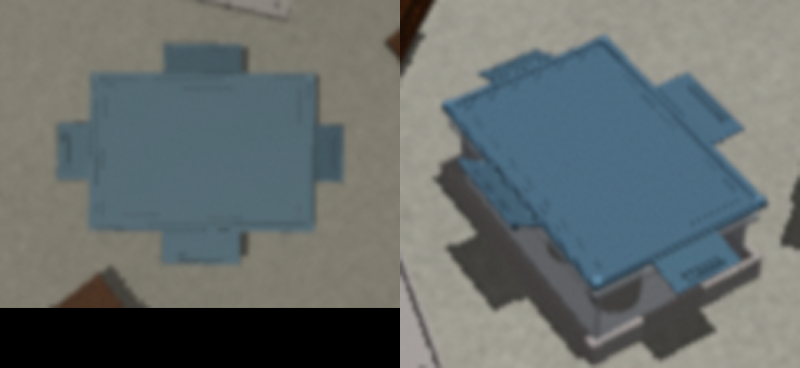

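The crop confirms the box: pale blue lid askew in its tray, lid at columns 91–316 and rows 73–231 of the left half, all four clips standing out. Its centre is about (0.582, 0.018) with yaw near 0. I'll move above it, shut the gripper and look from the wrist.

arm_command --series '[[1,[-0.4,-0.24,-0.15],[0,0,-0.06]],[1,[-0.8,-0.5,-0.3],[0,0,-0.13]],[1,[-1,-0.61,-0.3],[0,0,-0.196]],[1,[-1,-0.61,-0.3],[0,0,-0.196]]]' --newtons 40

```text
t: 0.6
ee_pos: [0.3013, 0.388, 0.2673]
tool_rot: [-3.142, 0.0, 3.139]
contact_force: [0.1, -0.1, 0.3]
finger_gap: 0.145
```

arm_command --series '[[1,[-0.36,-0.5,0],[0,0,0]],[1,[-0.72,-1,0],[0,0,0]],[1,[-0.72,-1,0],[0,0,0]]]'

```text
t: 0.98
ee_pos: [0.3877, 0.2679, 0.2668]
tool_rot: [-3.141, -0.001, 3.137]
contact_force: [-0.0, -0.3, -0.1]
finger_gap: 0.004
```

arm_command --series '[[1,[-0.36,-0.5,0],[0,0,0]],[1,[-0.72,-1,0],[0,0,0]],[1,[-0.72,-1,0],[0,0,0]]]'

```text
t: 1.35
ee_pos: [0.4745, 0.1476, 0.2665]
tool_rot: [-3.141, -0.001, 3.137]
contact_force: [0.1, 1.5, -0.4]
finger_gap: 0.002
```

arm_command --series '[[1,[-0.36,-0.5,0],[0,0,0]],[1,[-0.72,-1,0],[0,0,0]],[1,[-0.72,-1,0],[0,0,0]],[1,[-0.72,-1,0],[0,0,0]]]'

```text
t: 1.85
ee_pos: [0.56, 0.0289, 0.2662]
tool_rot: [3.141, -0.002, 3.138]
contact_force: [-1.0, 0.7, -0.4]
finger_gap: -0.002
```

```bash
python3 - <<'E'
from h import *
s=state();print(s['t'],s['ee_pos'],s['tool_rot'],s['contact_force'],s['finger_gap'])
im=cv2.cvtColor(grab_frame("wrist"),cv2.COLOR_RGB2BGR);cv2.imwrite("pics/w1.png",im)
np.save("w1.npy",np.r_[s['ee_pos'],s['tool_rot']])
cv2.imwrite("pics/w1x.png",cv2.resize(im,(800,600),interpolation=cv2.INTER_CUBIC))
E
```

```text
1.85 [0.56003465 0.02891131 0.26621067] [ 3.14109932e+00 -1.84803739e-03  3.13830954e+00] [-1.00908647  0.7042935  -0.41289638] -0.001597554865265726
```

View pics/w1x.png

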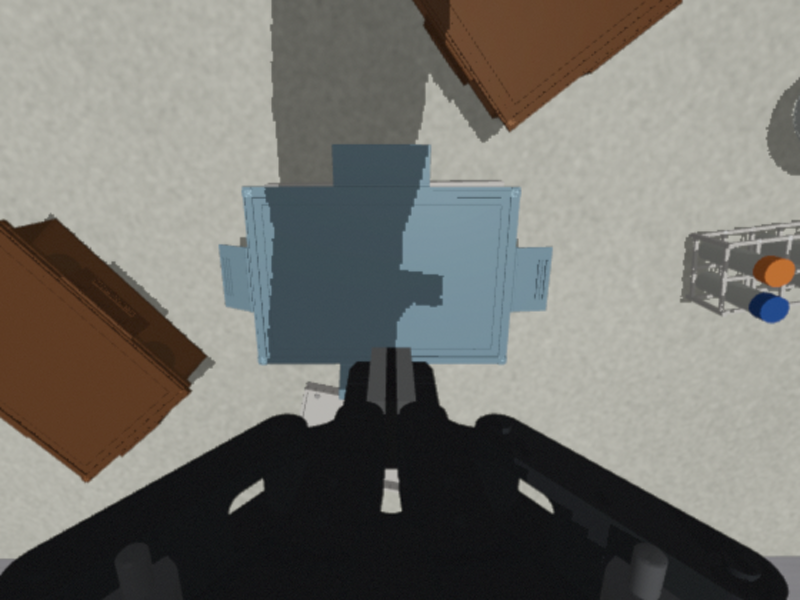

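Wrist view: lid corners at (243,187), (520,187), (259,363), (506,363) on the 800-px picture. Right in the image is +y and up is towards the robot. Clips stand out on all four sides and the shut fingers point at (390,350). I'll fit the lid pose from the corners.

```bash
python3 - <<'E'
from h import *
from scipy.optimize import least_squares
w=np.load("w1.npy");s={'ee_pos':w[:3],'tool_rot':w[3:]};c,T=cam("wrist",s)
px=np.array([[243,187],[520,187],[259,363],[506,363]])*.7
L=np.array([[-71,-101,0],[-71,101,0],[71,-101,0],[71,101,0]])/1000
def f(p):
    P=R.from_euler('xyz',[p[4],0,p[2]]).apply(L)+[p[0],p[1],p[3]]
    return np.r_[np.array([np.subtract(proj(c,T,q),u) for q,u in zip(P,px)]).ravel(),(p[3]-.0785)/.001,p[4]/.012]
r=least_squares(f,[.58,.018,0,.078,0]);print(r.x.round(4),f(r.x).round(2))
for n,u,v in(("near",381,145),("left",549,247),("left",545,311),("right",220,245),("right",227,309)):print(n,ray(c,T,u*.7,v*.7,.075).round(4))
c,T=cam("top");print("top centre",ray(c,T,281.1,199.4,.0785))
print(go([r.x[0],r.x[1]+.07,.10],np.pi))
E
```

```text
[ 5.832e-01  2.290e-02 -2.800e-03  7.810e-02  2.000e-04] [-0.58 -0.2   0.56 -0.18  0.2   0.3  -0.18  0.3  -0.45  0.02]
near [0.4833 0.023  0.075 ]
left [0.5578 0.1503 0.075 ]
left [0.6099 0.1524 0.075 ]
right [ 0.5556 -0.1001  0.075 ]
right [ 0.6074 -0.1006  0.075 ]
top centre [0.58073288 0.01785317 0.0785    ]
(array([-0.2  ,  0.525,  1.389]), array([ 0.   , -0.001, -0.001]))
```

arm_command --series '[[1,[-0.1,0.27,0.4],[0,0,0]],[1,[-0.19,0.525,0.8],[0,0,0]],[1,[-0.19,0.525,1],[0,0,0]],[1,[-0.19,0.525,1],[0,0,0]]]'

```text
t: 2.4
ee_pos: [0.5804, 0.0942, 0.146]
tool_rot: [3.141, -0.004, -3.14]
contact_force: [0.1, 0.1, 0.2]
finger_gap: 0.002
```

arm_command --series '[[1,[0,0,0.3],[0,0,0]],[1,[0,0,0.48],[0,0,0]],[1,[0,0,0.5],[0,0,0]],[1,[0,0,0.5],[0,0,0]]]'

```text
t: 2.9
ee_pos: [0.5829, 0.0924, 0.089]
tool_rot: [3.142, 0.002, 3.141]
contact_force: [-0.2, 0.5, 0.5]
finger_gap: -0.004
```

arm_command --series '[[1,[0,0,0.015],[0,0,0]],[1,[0,0,0.03],[0,0,0]],[1,[0,0,0.045],[0,0,0]],[1,[0,0,0.06],[0,0,0]],[1,[0,0,0.065],[0,0,0]],[1,[0,0,0.065],[0,0,0]]]'

```text
t: 3.65
ee_pos: [0.5823, 0.0921, 0.0794]
tool_rot: [3.142, -0.0, 3.141]
contact_force: [0.4, 0.4, 0.5]
finger_gap: -0.001
```

arm_command --series '[[1,[0,0,0.008],[0,0,0]],[1,[0,0,0.016],[0,0,0]],[1,[0,0,0.024],[0,0,0]],[1,[0,0,0.024],[0,0,0]]]'

```text
t: 4.15
ee_pos: [0.5826, 0.0921, 0.0773]
tool_rot: [-3.142, 0.001, 3.141]
contact_force: [-2.4, 0.2, 7.1]
finger_gap: 0.003
```

arm_command --series '[[1,[0,0,0.008],[0,0,0]],[1,[0,0,0.016],[0,0,0]],[1,[0,0,0.016],[0,0,0]]]'

```text
t: 4.53
ee_pos: [0.5825, 0.0921, 0.0755]
tool_rot: [-3.142, 0.001, 3.141]
contact_force: [-2.4, 0.1, 9.3]
finger_gap: -0.0
```

arm_command --series '[[1,[0,0,0.008],[0,0,0]],[1,[0,0,0.012],[0,0,0]],[1,[0,0,0.012],[0,0,0]]]'

```text
t: 4.9
ee_pos: [0.5826, 0.0921, 0.0741]
tool_rot: [-3.142, 0.001, 3.141]
contact_force: [-2.5, -1.1, 8.4]
finger_gap: -0.001
```

arm_command --series '[[1,[0,0,0.008],[0,0,0]],[1,[0,0,0.012],[0,0,0]],[1,[0,0,0.012],[0,0,0]]]'

```text
t: 5.28
ee_pos: [0.5826, 0.0921, 0.0727]
tool_rot: [-3.142, 0.001, 3.141]
contact_force: [-2.5, -1.3, 9.8]
finger_gap: -0.001
```

arm_command --series '[[1,[0,0,0.006],[0,0,0]],[1,[0,0,0.006],[0,0,0]]]'

```text
t: 5.52
ee_pos: [0.5826, 0.0921, 0.0722]
tool_rot: [-3.141, 0.001, 3.141]
contact_force: [-3.2, -0.4, 11.0]
finger_gap: 0.001
```

arm_command --series '[[1,[0,0,0.008],[0,0,0]],[1,[0,0,0.008],[0,0,0]]]'

```text
t: 5.78
ee_pos: [0.5827, 0.0921, 0.0715]
tool_rot: [-3.141, 0.002, 3.141]
contact_force: [-3.6, 0.8, 15.2]
finger_gap: -0.001
```

arm_command --series '[[1,[0,0,0.006],[0,0,0]],[1,[0,0,0.006],[0,0,0]]]'

```text
t: 6.02
ee_pos: [0.5827, 0.0921, 0.0711]
tool_rot: [-3.141, 0.002, 3.141]
contact_force: [-4.0, -0.5, 16.3]
finger_gap: -0.002
```

arm_command --series '[[1,[0,0,-0.15],[0,0,0]],[1,[0,-0.5,-0.15],[0,0,0]],[1,[0,-1,-0.15],[0,0,0]],[1,[0,-1,-0.15],[0,0,0]]]'

```text
t: 6.52
ee_pos: [0.5824, -0.0316, 0.0873]
tool_rot: [-3.141, 0.0, 3.137]
contact_force: [0.0, 1.0, -0.1]
finger_gap: -0.001
```

arm_command --series '[[1,[0,-0.17,0],[0,0,0]],[1,[0,-0.17,0.02],[0,0,0]],[1,[0,-0.17,0.04],[0,0,0]],[1,[0,-0.17,0.06],[0,0,0]],[1,[0,-0.17,0.06],[0,0,0]]]'

```text
t: 7.15
ee_pos: [0.5822, -0.0477, 0.0799]
tool_rot: [3.141, -0.0, -3.141]
contact_force: [-0.6, 1.2, -0.2]
finger_gap: -0.002
```

arm_command --series '[[1,[0,0,0.01],[0,0,0]],[1,[0,0,0.02],[0,0,0]],[1,[0,0,0.03],[0,0,0]],[1,[0,0,0.03],[0,0,0]]]'

```text
t: 7.65
ee_pos: [0.5822, -0.0483, 0.0765]
tool_rot: [3.142, -0.0, 3.141]
contact_force: [-0.9, 0.4, 0.1]
finger_gap: -0.001
```

arm_command --series '[[1,[0,0,0.01],[0,0,0]],[1,[0,0,0.02],[0,0,0]],[1,[0,0,0.02],[0,0,0]]]'

```text
t: 8.02
ee_pos: [0.5823, -0.0483, 0.0742]
tool_rot: [-3.142, -0.0, 3.141]
contact_force: [0.2, -0.2, 0.4]
finger_gap: 0.001
```

arm_command --series '[[1,[0,0,0.008],[0,0,0]],[1,[0,0,0.012],[0,0,0]],[1,[0,0,0.012],[0,0,0]]]'

```text
t: 8.4
ee_pos: [0.5824, -0.0483, 0.0733]
tool_rot: [-3.141, 0.001, 3.141]
contact_force: [-0.7, -0.1, 5.8]
finger_gap: 0.001
```

arm_command --series '[[1,[0,0,0.008],[0,0,0]],[1,[0,0,0.012],[0,0,0]],[1,[0,0,0.012],[0,0,0]]]'

```text
t: 8.78
ee_pos: [0.5825, -0.0483, 0.0723]
tool_rot: [-3.141, 0.001, 3.141]
contact_force: [-2.9, -0.4, 9.7]
finger_gap: -0.0
```

arm_command --series '[[1,[0,0,0.008],[0,0,0]],[1,[0,0,0.008],[0,0,0]]]'

```text
t: 9.02
ee_pos: [0.5825, -0.0483, 0.0716]
tool_rot: [-3.141, 0.001, 3.141]
contact_force: [-4.2, 1.3, 13.2]
finger_gap: 0.001
```

arm_command --series '[[1,[0,0,0.008],[0,0,0]],[1,[0,0,0.008],[0,0,0]]]'

```text
t: 9.28
ee_pos: [0.5826, -0.0483, 0.0711]
tool_rot: [-3.141, 0.002, 3.141]
contact_force: [-4.7, 0.3, 15.8]
finger_gap: 0.002
```

arm_command --series '[[1,[0,0,0.005],[0,0,0]],[1,[0,0,0.005],[0,0,0]]]'

```text
t: 9.52
ee_pos: [0.5826, -0.0483, 0.0707]
tool_rot: [-3.141, 0.002, 3.141]
contact_force: [-5.3, 1.6, 18.4]
finger_gap: -0.002
```

arm_command --series '[[1,[0,0,-0.1],[0,0,0]],[1,[0,0.5,-0.1],[0,0,0]],[1,[0,1,-0.1],[0,0,0]],[1,[0,1,-0.1],[0,0,0]]]'

```text
t: 10.02
ee_pos: [0.5819, 0.0754, 0.0808]
tool_rot: [3.141, -0.0, -3.137]
contact_force: [-0.3, -0.7, -0.2]
finger_gap: -0.001
```

arm_command --series '[[1,[0,0.17,0],[0,0,0]],[1,[0,0.17,0.03],[0,0,0]],[1,[0,0.17,0.06],[0,0,0]],[1,[0,0.17,0.07],[0,0,0]],[1,[0,0.17,0.07],[0,0,0]]]'

```text
t: 10.65
ee_pos: [0.5825, 0.0916, 0.0728]
tool_rot: [3.141, 0.0, 3.14]
contact_force: [-2.5, 1.4, 6.5]
finger_gap: 0.0
```

arm_command --series '[[1,[0,0,0.01],[0,0,0]],[1,[0,0,0.02],[0,0,0]],[1,[0,0,0.02],[0,0,0]]]'

```text
t: 11.02
ee_pos: [0.5826, 0.0916, 0.0714]
tool_rot: [3.141, 0.001, 3.14]
contact_force: [-4.8, 2.2, 13.6]
finger_gap: 0.004
```

arm_command --series '[[1,[0,0,-0.35],[0,0,0]],[1,[0,0,-0.4],[0,0,0]],[1,[0.4,-0.29,-0.4],[0,0,0]],[1,[0.79,-0.58,-0.4],[0,0,0]],[1,[0.79,-0.58,-0.4],[0,0,0]],[1,[0.79,-0.58,-0.4],[0,0,0]]]'

```text
t: 11.78
ee_pos: [0.4879, 0.022, 0.1181]
tool_rot: [3.142, 0.001, 3.14]
contact_force: [0.6, -0.5, -0.1]
finger_gap: -0.002
```

arm_command --series '[[1,[0,0,0.15],[0,0,0]],[1,[0,0,0.25],[0,0,0]],[1,[0,0,0.3],[0,0,0]],[1,[0,0,0.35],[0,0,0]],[1,[0,0,0.4],[0,0,0]],[1,[0,0,0.4],[0,0,0]]]'

```text
t: 12.52
ee_pos: [0.4874, 0.0226, 0.0697]
tool_rot: [3.142, -0.0, 3.141]
contact_force: [-0.2, 0.8, 0.3]
finger_gap: -0.002
```

arm_command --series '[[1,[0,0,0.04],[0,0,0]],[1,[0,0,0.08],[0,0,0]],[1,[0,0,0.12],[0,0,0]],[1,[0,0,0.16],[0,0,0]],[1,[0,0,0.18],[0,0,0]],[1,[0,0,0.18],[0,0,0]]]'

```text
t: 13.28
ee_pos: [0.4874, 0.0226, 0.0482]
tool_rot: [3.142, -0.0, 3.141]
contact_force: [0.1, -0.1, 0.2]
finger_gap: 0.0
```

arm_command --series '[[1,[-0.02,0,0],[0,0,0]],[1,[-0.035,0,0],[0,0,0]],[1,[-0.05,0,0],[0,0,0]],[1,[-0.05,0,0],[0,0,0]]]'

```text
t: 13.78
ee_pos: [0.4923, 0.0227, 0.0478]
tool_rot: [3.141, -0.003, 3.141]
contact_force: [-5.4, 0.2, -2.1]
finger_gap: 0.004
```

arm_command --series '[[1,[-0.008,0,0],[0,0,0]],[1,[-0.016,0,0],[0,0,0]],[1,[-0.016,0,0],[0,0,0]]]'

```text
t: 14.15
ee_pos: [0.4939, 0.0227, 0.0477]
tool_rot: [3.141, -0.003, 3.141]
contact_force: [-4.9, -0.2, -2.8]
finger_gap: 0.004
```

arm_command --series '[[1,[-0.008,0,0],[0,0,0]],[1,[-0.016,0,0],[0,0,0]],[1,[-0.016,0,0],[0,0,0]]]'

```text
t: 14.52
ee_pos: [0.4958, 0.0227, 0.0477]
tool_rot: [3.141, -0.003, 3.141]
contact_force: [-6.0, 0.6, -2.1]
finger_gap: 0.001
```

arm_command --series '[[1,[-0.01,0,0],[0,0,0]],[1,[-0.02,0,0],[0,0,0]],[1,[-0.025,0,0],[0,0,0]],[1,[-0.025,0,0],[0,0,0]]]'

```text
t: 15.02
ee_pos: [0.4988, 0.0227, 0.0477]
tool_rot: [3.141, -0.003, 3.141]
contact_force: [-6.1, 0.4, -2.0]
finger_gap: 0.001
```

arm_command --series '[[1,[-0.01,0,0],[0,0,0]],[1,[-0.016,0,0],[0,0,0]],[1,[-0.016,0,0],[0,0,0]]]'

```text
t: 15.4
ee_pos: [0.5006, 0.0226, 0.0476]
tool_rot: [3.142, -0.004, 3.141]
contact_force: [-5.7, -0.5, -2.4]
finger_gap: -0.001
```

arm_command --series '[[1,[-0.01,0,0],[0,0,0]],[1,[-0.016,0,0],[0,0,0]],[1,[-0.016,0,0],[0,0,0]]]'

```text
t: 15.78
ee_pos: [0.5047, 0.0225, 0.0486]
tool_rot: [-3.142, 0.001, 3.141]
contact_force: [-1.5, -0.3, -1.0]
finger_gap: 0.004
```

arm_command --series '[[1,[-0.01,0,0],[0,0,0]],[1,[-0.016,0,0],[0,0,0]],[1,[-0.016,0,0],[0,0,0]]]'

```text
t: 16.15
ee_pos: [0.5056, 0.0225, 0.0485]
tool_rot: [-3.141, -0.001, 3.141]
contact_force: [-6.2, -0.7, 2.8]
finger_gap: 0.0
```

Near clip: the tip jumped 4 mm and the force fell from 6 N to 1.5 N, then met a hard stop, so it has snapped. The box slid about 7 mm towards the far side. Far clip next.

arm_command --series '[[1,[0.1,0,0],[0,0,0]],[1,[0.1,0,-0.4],[0,0,0]],[1,[0.1,0,-0.65],[0,0,0]],[1,[-0.4,0,-0.65],[0,0,0]],[1,[-0.9,0,-0.65],[0,0,0]],[1,[-1,0,-0.65],[0,0,0]]]'

```text
t: 16.9
ee_pos: [0.6289, 0.0223, 0.1257]
tool_rot: [-3.142, 0.001, 3.141]
contact_force: [-0.7, 0.0, -0.1]
finger_gap: 0.0
```

arm_command --series '[[1,[-0.51,0,0],[0,0,0]],[1,[-0.51,0,0.1],[0,0,0]],[1,[-0.51,0,0.25],[0,0,0]],[1,[-0.51,0,0.35],[0,0,0]],[1,[-0.51,0,0.4],[0,0,0]],[1,[-0.51,0,0.45],[0,0,0]],[1,[-0.51,0,0.45],[0,0,0]]]'

```text
t: 17.77
ee_pos: [0.6871, 0.0225, 0.0724]
tool_rot: [-3.142, -0.0, 3.141]
contact_force: [0.4, -0.2, 0.5]
finger_gap: 0.001
```

arm_command --series '[[1,[0,0,0.04],[0,0,0]],[1,[0,0,0.08],[0,0,0]],[1,[0,0,0.12],[0,0,0]],[1,[0,0,0.16],[0,0,0]],[1,[0,0,0.19],[0,0,0]],[1,[0,0,0.19],[0,0,0]]]'

```text
t: 18.52
ee_pos: [0.6871, 0.0225, 0.0491]
tool_rot: [3.142, -0.001, 3.141]
contact_force: [0.3, 0.2, -0.1]
finger_gap: 0.001
```

arm_command --series '[[1,[0.02,0,0.01],[0,0,0]],[1,[0.035,0,0.01],[0,0,0]],[1,[0.05,0,0.01],[0,0,0]],[1,[0.065,0,0.01],[0,0,0]],[1,[0.065,0,0.01],[0,0,0]]]'

```text
t: 19.15
ee_pos: [0.6804, 0.0224, 0.0489]
tool_rot: [-3.142, 0.002, 3.141]
contact_force: [5.4, 0.4, -1.6]
finger_gap: 0.001
```

arm_command --series '[[1,[0.01,0,0],[0,0,0]],[1,[0.02,0,0],[0,0,0]],[1,[0.03,0,0],[0,0,0]],[1,[0.03,0,0],[0,0,0]]]'

```text
t: 19.65
ee_pos: [0.6769, 0.0224, 0.0489]
tool_rot: [-3.141, 0.002, 3.141]
contact_force: [6.3, 0.3, -2.0]
finger_gap: -0.005
```

arm_command --series '[[1,[0.01,0,0],[0,0,0]],[1,[0.02,0,0],[0,0,0]],[1,[0.03,0,0],[0,0,0]],[1,[0.03,0,0],[0,0,0]]]'

```text
t: 20.15
ee_pos: [0.6733, 0.0224, 0.0488]
tool_rot: [-3.142, 0.002, 3.141]
contact_force: [5.5, 0.5, -1.7]
finger_gap: 0.004
```

arm_command --series '[[1,[0.01,0,0],[0,0,0]],[1,[0.02,0,0],[0,0,0]],[1,[0.025,0,0],[0,0,0]],[1,[0.025,0,0],[0,0,0]]]'

```text
t: 20.65
ee_pos: [0.6705, 0.0225, 0.0488]
tool_rot: [3.141, 0.003, 3.141]
contact_force: [7.3, 0.9, -2.8]
finger_gap: 0.001
```

arm_command --series '[[1,[0.01,0,0],[0,0,0]],[1,[0.016,0,0],[0,0,0]],[1,[0.016,0,0],[0,0,0]]]'

```text
t: 21.02
ee_pos: [0.6671, 0.0225, 0.0484]
tool_rot: [3.142, -0.001, 3.141]
contact_force: [1.7, 0.3, -0.6]
finger_gap: -0.002
```

arm_command --series '[[1,[0.01,0,0],[0,0,0]],[1,[0.016,0,0],[0,0,0]],[1,[0.016,0,0],[0,0,0]]]'

```text
t: 21.4
ee_pos: [0.6657, 0.0225, 0.0485]
tool_rot: [3.142, 0.001, 3.141]
contact_force: [4.8, -0.1, -1.6]
finger_gap: 0.001
```

arm_command --series '[[1,[0.01,0,0],[0,0,0]],[1,[0.01,0,0],[0,0,0]]]'

```text
t: 21.65
ee_pos: [0.6654, 0.0226, 0.0488]
tool_rot: [3.141, 0.002, 3.141]
contact_force: [8.0, 2.3, -3.0]
finger_gap: -0.004
```

Far clip snapped as well: force fell from 7.3 N to 1.7 N with a jump, then a hard stop at 8 N. Left clip next, with the tool turned 90°.

arm_command --series '[[1,[-0.1,0,0],[0,0,0]],[1,[-0.1,0,-0.4],[0,0,0]],[1,[-0.1,0,-0.65],[0,0,0]],[1,[-0.1,0,-0.65],[0,0,0]]]'

```text
t: 22.15
ee_pos: [0.6775, 0.0223, 0.1291]
tool_rot: [-3.141, 0.004, 3.141]
contact_force: [-0.5, -0.0, -0.2]
finger_gap: 0.004
```

arm_command --series '[[1,[0.2,0.2,0],[0,0,0.085]],[1,[0.4,0.4,0],[0,0,0.17]],[1,[0.6,0.6,0],[0,0,0.255]],[1,[0.8,0.8,0],[0,0,0.34]],[1,[0.8,1,0],[0,0,0.425]],[1,[0.8,1,0],[0,0,0.51]],[1,[0.8,1,0],[0,0,0.595]],[1,[0.8,1,0],[0,0,0.68]],[1,[0.8,1,0],[0,0,0.75]],[1,[0.8,1,0],[0,0,0.75]]]'

```text
t: 23.4
ee_pos: [0.5799, 0.1424, 0.1254]
tool_rot: [-3.14, 0.0, 1.571]
contact_force: [0.1, 0.5, -0.8]
finger_gap: 0.0
```

```bash
python3 - <<'E'
from h import *
s=state();print(s['t'],s['ee_pos'],s['tool_rot'],s['joints'].round(2))
print(go([.581,.145,.072],np.pi/2))
im=cv2.cvtColor(grab_frame("wrist"),cv2.COLOR_RGB2BGR)
cv2.imwrite("pics/w2x.png",cv2.resize(im,(800,600),interpolation=cv2.INTER_CUBIC))
E
```

```text
23.4 [0.57985456 0.14244165 0.12542406] [-3.13953974e+00  3.02525922e-04  1.57148884e+00] [ 0.1   0.39 -0.06  1.12 -0.    1.67]
(array([0.021, 0.01 , 0.445]), array([-0.001,  0.   ,  0.   ]))
```

View pics/w2x.png

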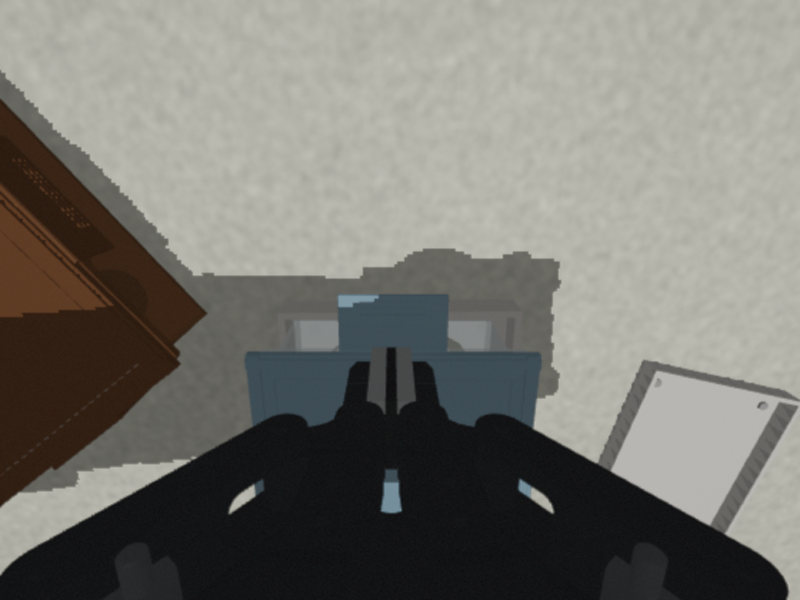

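The wrist view shows the lid's +y edge at row 351 (columns 246–541) and the left clip open, columns 338–448 with its outer edge at row 295. I'll locate that edge.

```bash
python3 - <<'E'
from h import *
s=state();c,T=cam("wrist",s)
for u,v in((246,352),(541,351),(338,295),(448,295)):print(ray(c,T,u*.7,v*.7,.074).round(4))
E
```

```text
[0.5107 0.1247 0.074 ]
[0.6513 0.1258 0.074 ]
[0.5555 0.1536 0.074 ]
[0.6058 0.1538 0.074 ]
```

arm_command --series '[[1,[0.04,0.01,0.1],[0,0,0]],[1,[0.04,0.01,0.2],[0,0,0]],[1,[0.04,0.01,0.25],[0,0,0]],[1,[0.04,0.01,0.3],[0,0,0]],[1,[0.04,0.01,0.35],[0,0,0]],[1,[0.04,0.01,0.4],[0,0,0]],[1,[0.04,0.01,0.45],[0,0,0]],[1,[0.04,0.01,0.45],[0,0,0]]]'

```text
t: 24.45
ee_pos: [0.5813, 0.1473, 0.0719]
tool_rot: [-3.141, 0.0, 1.571]
contact_force: [-0.7, 0.3, 0.4]
finger_gap: 0.001
```

arm_command --series '[[1,[0,0,0.04],[0,0,0]],[1,[0,0,0.08],[0,0,0]],[1,[0,0,0.12],[0,0,0]],[1,[0,0,0.16],[0,0,0]],[1,[0,0,0.185],[0,0,0]],[1,[0,0,0.185],[0,0,0]]]'

```text
t: 25.2
ee_pos: [0.5813, 0.1473, 0.0499]
tool_rot: [-3.141, 0.0, 1.57]
contact_force: [-0.7, -0.2, -0.6]
finger_gap: 0.003
```

arm_command --series '[[1,[-0.015,0,0],[0,0,0]],[1,[-0.03,0,0],[0,0,0]],[1,[-0.045,0,0],[0,0,0]],[1,[-0.055,0,0],[0,0,0]],[1,[-0.055,0,0],[0,0,0]]]'

```text
t: 25.82
ee_pos: [0.5814, 0.1414, 0.0501]
tool_rot: [-3.141, -0.002, 1.571]
contact_force: [-0.6, 5.8, -1.7]
finger_gap: -0.001
```

arm_command --series '[[1,[-0.01,0,0],[0,0,0]],[1,[-0.02,0,0],[0,0,0]],[1,[-0.03,0,0],[0,0,0]],[1,[-0.03,0,0],[0,0,0]]]'

```text
t: 26.32
ee_pos: [0.5813, 0.1379, 0.05]
tool_rot: [-3.141, -0.002, 1.571]
contact_force: [-0.2, 5.2, -2.5]
finger_gap: 0.003
```

arm_command --series '[[1,[-0.01,0,0],[0,0,0]],[1,[-0.02,0,0],[0,0,0]],[1,[-0.03,0,0],[0,0,0]],[1,[-0.03,0,0],[0,0,0]]]'

```text
t: 26.82
ee_pos: [0.5814, 0.1332, 0.0502]
tool_rot: [-3.141, 0.001, 1.57]
contact_force: [-0.3, 1.7, -0.7]
finger_gap: -0.002
```

arm_command --series '[[1,[-0.01,0,0],[0,0,0]],[1,[-0.016,0,0],[0,0,0]],[1,[-0.016,0,0],[0,0,0]]]'

```text
t: 27.2
ee_pos: [0.5815, 0.1325, 0.0503]
tool_rot: [3.141, -0.002, 1.571]
contact_force: [-0.9, 7.0, -0.3]
finger_gap: -0.002
```

arm_command --series '[[1,[-0.01,0,0],[0,0,0]],[1,[-0.016,0,0],[0,0,0]],[1,[-0.016,0,0],[0,0,0]]]'

```text
t: 27.58
ee_pos: [0.5811, 0.1322, 0.0503]
tool_rot: [-3.141, -0.005, 1.572]
contact_force: [-1.5, 15.4, 0.6]
finger_gap: -0.001
```

Left clip snapped: force fell to 1.7 N, then a hard stop at 15 N. Right clip now.

arm_command --series '[[1,[0.1,0,0],[0,0,0]],[1,[0.1,0,-0.4],[0,0,0]],[1,[0.1,0,-0.65],[0,0,0]],[1,[-0.4,0,-0.65],[0,0,0]],[1,[-0.9,0,-0.65],[0,0,0]],[1,[-1,0,-0.65],[0,0,0]]]'

```text
t: 28.32
ee_pos: [0.5816, 0.0063, 0.1285]
tool_rot: [3.141, 0.002, 1.567]
contact_force: [-0.0, 0.7, 0.1]
finger_gap: -0.003
```

arm_command --series '[[1,[-0.5,0,0],[0,0,0]],[1,[-0.98,0,0],[0,0,0]],[1,[-0.98,0,0],[0,0,0]],[1,[-0.98,0,0.15],[0,0,0]],[1,[-0.98,0,0.25],[0,0,0]],[1,[-0.98,0,0.35],[0,0,0]],[1,[-0.98,0,0.4],[0,0,0]],[1,[-0.98,0,0.45],[0,0,0]],[1,[-0.98,0,0.45],[0,0,0]]]'

```text
t: 29.45
ee_pos: [0.5813, -0.1078, 0.0739]
tool_rot: [-3.141, -0.0, 1.571]
contact_force: [-0.7, -0.7, -0.0]
finger_gap: 0.004
```

arm_command --series '[[1,[0,0,0.04],[0,0,0]],[1,[0,0,0.08],[0,0,0]],[1,[0,0,0.12],[0,0,0]],[1,[0,0,0.16],[0,0,0]],[1,[0,0,0.2],[0,0,0]],[1,[0,0,0.2],[0,0,0]]]'

```text
t: 30.2
ee_pos: [0.5812, -0.1079, 0.0497]
tool_rot: [-3.141, -0.0, 1.57]
contact_force: [0.2, 0.3, 0.7]
finger_gap: -0.003
```

arm_command --series '[[1,[0.015,0,0],[0,0,0]],[1,[0.03,0,0],[0,0,0]],[1,[0.045,0,0],[0,0,0]],[1,[0.055,0,0],[0,0,0]],[1,[0.055,0,0],[0,0,0]]]'

```text
t: 30.82
ee_pos: [0.5816, -0.102, 0.0503]
tool_rot: [3.141, 0.002, 1.57]
contact_force: [-1.0, -5.1, -2.1]
finger_gap: 0.003
```

arm_command --series '[[1,[0.01,0,0],[0,0,0]],[1,[0.02,0,0],[0,0,0]],[1,[0.03,0,0],[0,0,0]],[1,[0.03,0,0],[0,0,0]]]'

```text
t: 31.32
ee_pos: [0.5815, -0.0984, 0.0503]
tool_rot: [3.142, 0.002, 1.57]
contact_force: [0.5, -5.8, -1.7]
finger_gap: -0.0
```

arm_command --series '[[1,[0.01,0,0],[0,0,0]],[1,[0.02,0,0],[0,0,0]],[1,[0.03,0,0],[0,0,0]],[1,[0.03,0,0],[0,0,0]]]'

```text
t: 31.82
ee_pos: [0.5815, -0.0949, 0.0502]
tool_rot: [3.142, 0.002, 1.57]
contact_force: [0.8, -5.0, -2.1]
finger_gap: -0.0
```

arm_command --series '[[1,[0.01,0,0],[0,0,0]],[1,[0.02,0,0],[0,0,0]],[1,[0.025,0,0],[0,0,0]],[1,[0.025,0,0],[0,0,0]]]'

```text
t: 32.33
ee_pos: [0.5815, -0.0919, 0.0502]
tool_rot: [3.142, 0.002, 1.57]
contact_force: [-0.5, -6.6, -2.0]
finger_gap: -0.005
```

arm_command --series '[[1,[0.01,0,0],[0,0,0]],[1,[0.016,0,0],[0,0,0]],[1,[0.016,0,0],[0,0,0]]]'

```text
t: 32.7
ee_pos: [0.5816, -0.0901, 0.0502]
tool_rot: [3.142, 0.002, 1.57]
contact_force: [1.2, -5.6, -3.0]
finger_gap: 0.003
```

arm_command --series '[[1,[0.01,0,0],[0,0,0]],[1,[0.016,0,0],[0,0,0]],[1,[0.016,0,0],[0,0,0]]]'

```text
t: 33.08
ee_pos: [0.5814, -0.0871, 0.0502]
tool_rot: [3.142, -0.0, 1.571]
contact_force: [0.3, -0.7, -1.4]
finger_gap: -0.001
```

arm_command --series '[[1,[0.01,0,0],[0,0,0]],[1,[0.02,0,0],[0,0,0]],[1,[0.02,0,0],[0,0,0]]]'

```text
t: 33.45
ee_pos: [0.5817, -0.0859, 0.0503]
tool_rot: [3.141, 0.002, 1.57]
contact_force: [0.7, -7.6, -3.6]
finger_gap: 0.001
```

arm_command --series '[[1,[-0.1,0,0],[0,0,0]],[1,[-0.1,0,-0.5],[0,0,0]],[1,[-0.1,0,-1],[0,0,0]],[1,[0.4,0.3,-1],[0,0,0]],[1,[0.4,0.3,-1],[0,0,0]]]'

```text
t: 34.08
ee_pos: [0.6187, -0.0346, 0.1709]
tool_rot: [3.14, -0.001, 1.573]
contact_force: [-0.8, 0.2, -0.3]
finger_gap: -0.0
```

arm_command --series '[[1,[0.3,-0.5,-0.5],[0,0,0]],[1,[0.3,-1,-0.9],[0,0,0]],[1,[0.3,-1,-0.9],[0,0,0]],[1,[0.3,-1,-0.9],[0,0,0]]]'

```text
t: 34.58
ee_pos: [0.4963, -0.0008, 0.2807]
tool_rot: [3.138, 0.0, 1.571]
contact_force: [0.4, 0.1, 0.5]
finger_gap: 0.001
```

```bash
python3 - <<'E'
from h import *
s=state();print(s['t'],s['ee_pos'],s['contact_force'])
w,t,a=[cv2.cvtColor(grab_frame(n),cv2.COLOR_RGB2BGR) for n in("wrist","top","scene")]
f=lambda i,k:cv2.resize(i,k,interpolation=cv2.INTER_CUBIC)
o=np.zeros((600,800,3),np.uint8)
o[:300,:400]=f(t[150:250,215:345],(400,300));o[:300,400:]=f(w,(400,300));o[300:,:400]=f(a[160:275,210:355],(400,300));o[300:,400:]=f(a,(400,300))
cv2.imwrite("pics/fin.png",o)
E
```

```text
34.575 [ 0.49630289 -0.00083213  0.28071411] [0.41393029 0.08381132 0.53465089]
```

View pics/fin.png

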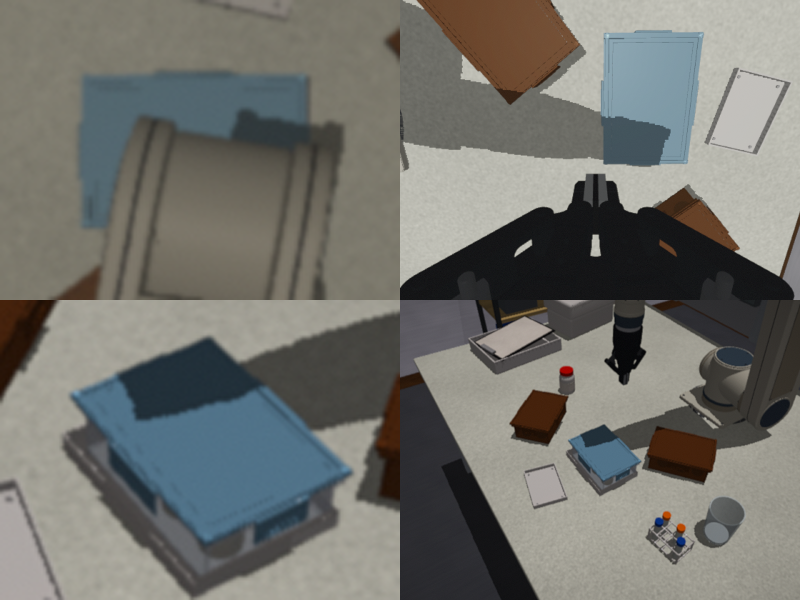

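The wrist view (upper right) shows no clip standing out on any side of the lid. The scene crop (lower left) shows the left clip at (280,520) and the far clip at (130,475) hanging flat against the box. The bystanders are where they were. Handing in.

```bash
python3 -c "
from workcell import *
print(close_job(),state()['t'])"
```

```text
the job is handed in; nothing more can be done
the job is handed in; nothing more can be done
```

The lid is pressed home and all four clips are shut; I handed the job in at about 35 s, with no verdict reported.

- **Lid:** I pressed both ends until they met the stop, at 14–18 N. A second press on the left end, after the right, agreed. I did not touch the lid again after the clips, but a clip would have jammed if the lid had been proud.
- **Clips:** I closed them in the order near, far, left, right. Each slid the box at about 5–7 N, then the force dropped to 0.7–1.7 N as it snapped, and a hard stop followed. The highest force I read on any clip was about 15 N, but forces were read only at the end of each move.
- **Last picture:** No clip stands out on any side, and the beaker, bottle and rack look unmoved. I saw the far and left clips flat against the box. The near and right clips I know only from the snap and from the view from above. The box stands in its tray, and the gripper was well clear at 0.28 m.
- **Disagreement:** The top and wrist cameras differed by about 5 mm on the box's y position. I used the wrist view, and the contacts agreed with it.

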